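Recall the rev counter's peak on the test bench

TASK

Get the rev counter to show its peak: press the green button on the switch box right down and let it up again, then press the small black button of the rev counter (the gauge with the white dial) right down, hold it there for a good second, and withdraw. Press gently with the fingertips only: touch no dial, no other gauge and neither of the other coloured buttons, do not lift or push along the switch box, and leave the jar, the spare gauge and the screwdriver where they are.

Things in the scene. Friction and masses are not known exactly. Their poses are not given: they have to be found in the camera images.
- switch_box: Loose grey switch box on rubber feet, 110 mm along its x, 190 mm along its y, its top face 48 mm above the bench; 0.7 to 1 kg. Origin at the centre of its underside, z up. On its top, in a row along its y 60 mm apart: green button (-y end), red (middle), yellow (+y end).
- green_button_top (a point): Centre of the top face of the green button's cap (24 mm across), 70 mm above the bench when up; it moves with the cap. The cap stands 10 mm proud of a steel collar 40 mm across.
- green_button (a joint): Travel of the green button in m: 0 up, 0.006 right down (straight down). Sprung: it starts to move at about 1.5 N, is right down at about 5 N, and comes up by itself.
- red_button_base: Mount of the red button on the switch box (middle): a steel collar 40 mm across and 12 mm high with a red plastic cap 24 mm across in it, the cap's top 22 mm above the origin. Origin at the centre of the collar's underside, on the box's top face, z up. To be left alone.
- yellow_button_base: Mount of the yellow button on the switch box (+y end of the box): a steel collar 40 mm across and 12 mm high with a yellow plastic cap 24 mm across in it, the cap's top 22 mm above the origin. Origin at the centre of the collar's underside, on the box's top face, z up. To be left alone.
- dash_panel: Fixed black dash panel lying face up on two wooden bearers, 175 mm along its x, 360 mm along its y, top face 30 mm above the bench. Origin under its centre at bench level, z up. Three gauge modules lie side by side on it along its y, 115 mm apart, in any order.
- rev_counter: Fixed gauge module with the WHITE dial, black ticks with a red end sector and a red needle. Aluminium-grey plate 150 mm along its x, 95 mm along its y, 4 mm thick, lying on the dash panel. Origin at the centre of the plate's underside (30 mm above the bench), z up. Its button stands at x = -50 mm, y = 0, on the side nearer the robot; its dial at x = +22 mm.
- rev_counter_dial: The white dial of the rev counter: a disc 84 mm across and 8 mm high on the plate (top about 44 mm above the bench). Origin at the centre of its underside, z up. Not to be touched.
- rev_counter_button_top (a point): Centre of the top face of the rev counter's small black button cap (16 mm across), 56 mm above the bench when up; it moves with the cap. The cap stands 10 mm proud of a grey collar 32 mm across.
- rev_counter_button (a joint): Travel of the rev counter's button in m: 0 up, 0.006 right down (straight down). Sprung: it starts to move at about 1.5 N, is right down at about 5 N, and comes up by itself.
- oil_gauge: Fixed gauge module with the BLACK dial, white ticks and orange needle. Same build and size as the rev counter module, with the same kind of small black button at the same place. Origin at the centre of the underside of its plate, z up, +x from the button towards the dial. To be left alone.
- water_gauge: Fixed gauge module with the YELLOW dial, black ticks and black needle. Same build and size as the rev counter module, with the same kind of small black button at the same place. Origin at the centre of the underside of its plate, z up, +x from the button towards the dial. To be left alone.
- screw_jar_mid (a point): Centre, half-way up, of a loose glass jar with a red cap, 52 mm across and 65 mm high, standing on the bench.
- spare_gauge_mid (a point): Centre, half-way up, of a loose spare round gauge, a black can with a small dark blue face on top, 56 mm across and 46 mm high, standing on the bench nearer the robot than the dash panel. It is not the rev counter.
- screwdriver: Loose screwdriver with an orange handle, 190 mm long and about 30 mm thick, lying on the bench. Its x axis runs along it from handle to tip.
Things that resemble listed ones, but are neither listed nor needed, are in the scene too. There is more than one size of the switch_box; the one meant has the size given above.

How it is judged (in metres and radians):
On the way, in this order (a step that is already met when the one before it is completed fails the run):
1. the green button is pressed right down (at least 4.5 of its 6 mm) (value of joint green_button above 0.0045 m), for 0.1 s.
2. the green button is let up again (value of joint green_button below 0.0015 m), for 0.1 s.
3. the rev counter's button is held down (at least 4.5 of its 6 mm) for 0.8 s, with the green button up (value of joint rev_counter_button above 0.0045 m and value of joint green_button below 0.0015 m), for 0.8 s.
At the end, for the whole second after the job is handed in: Both pressed buttons are up again (within 1.5 mm), the switch box stands flat, at rest and within 15 mm of where it was, and the jar, the spare gauge and the screwdriver are within 15 mm of where they were (value of joint each of green_button, rev_counter_button below 0.0015 m and distance of each of switch_box, screw_jar_mid, spare_gauge_mid, screwdriver from where it was at the start of the episode below 0.015 m and angle between switch_box's own z axis and vertical below 0.05 rad and linear speed of switch_box below 0.02 m/s); the robot touches nothing.
It fails at once if the red or the yellow button is touched (contact force between any of the fingers, the arm and red_button_base above 0.5 N or contact force between any of the fingers, the arm and yellow_button_base above 0.5 N).
It fails at once if a dial or another gauge is touched (contact force between any of the fingers, the arm and oil_gauge above 0.5 N or contact force between any of the fingers, the arm and water_gauge above 0.5 N or contact force between any of the fingers, the arm and rev_counter_dial above 0.5 N).
It fails at once if the switch box or the rev counter is pressed harder than 20 N (contact force between any of the fingers, the arm and switch_box above 20 N or contact force between any of the fingers, the arm and rev_counter above 20 N).
It fails at once if the switch box is lifted, tipped or pushed along by more than 15 mm (distance of switch_box from where it was at the start of the episode above 0.015 m or angle between switch_box's own z axis and vertical above 0.1 rad).
It fails at once if the jar, the spare gauge or the screwdriver is moved by more than 15 mm (distance of any of screw_jar_mid, spare_gauge_mid, screwdriver from where it was at the start of the episode above 0.015 m).
It also fails if it takes over 45 s, if anything falls off the work surface, if the arm or the gripper's body presses on something with over 40 N, if the wrist force passes 120 N, or if a joint passes its speed limit or range.

ROBOT

A 6-joint arm with a two-finger parallel gripper is mounted at the origin on the work surface. World frame = base frame: x ahead of the robot, y to its left, z up, the work surface at z = 0. Lengths are in mm, angles in rad, forces in N, time in s.
With the tool pointing down it reaches from about 375 to 925 mm from the base axis. Payload 5.7 kg.
Tool frame: the origin (TCP) lies midway between the tips of the shut fingers; the grasp point (between the pads) lies 19 mm behind it; z points along the fingers, x is the direction in which the jaws open and shut, and the axes are right-handed (so a half turn about z gives the same grasp; the last joint's range is limited). The gripper opens to 85 mm and grips with 20 to 120 N. Pads are 22 mm wide; open, the fingers measure 114 mm over their backs; the gripper's body (76 mm by 85 mm) begins 54 mm behind the grasp point. The pads swing forward as they close: fully open they stand 13 mm farther back than shut.
Start: joints at [-0.115, 0.359, 1.51, -0, 1.272, -0.115], TCP at [599.969, -0.004, 231.267] pointing down, gripper open.
Joint ranges: [-2.97, 2.97], [-1.01, 2.36], [0.21, 2.38], [-0.96, 4.11], [0.2, 2.71], [-2.98, 2.98]. Speed limits (rad/s): [2.39, 2.39, 3.14, 3.14, 3.14, 3.14].

INTERFACE

Orientations are given as a rotation vector (axis times angle).
In Python, from rig import env, planner, grab_frame, camera_model, order, get_time, get_joint_positions, get_dq, get_tau, get_position, get_tcp_rot, get_contact_force, get_wrist_torque, get_finger_gap gives the robot as it stands. The module is installed in compiled form; this text tells all that it offers. Calls block until the motion is done:
- env.move_ptp(position, orientation): joint-space move of the TCP to a pose.
- env.move_l(position, attitude=None, velocity=150, max_force=None): straight line of the TCP; attitude=None keeps the orientation; velocity is the mean speed in mm/s. With max_force (N) it stops when the force on the tool has changed by that much, and returns True; else False.
- env.movej(angles): joint-space move.
- env.move_gripper(opening, newtons=None): finger opening in mm; newtons is the grip in N (None keeps the last); returns when the fingers have stopped.
- env.wait(seconds).
- planner.solve_ik(position, orientation): joint angles nearest the present ones, or None.
- grab_frame(name): name is "scene" or "side" or "wrist"; returns (picture, depth): 420x560x3 uint8, red, green, blue; 420x560 float32, mm along the optical axis (not along the pixel's ray), 0 where there is no reading.
- camera_model(name): a dict with "fx", "fy", "cx", "cy" (pixels), "extrinsics" (4x4, takes a point from camera to world coordinates). Camera axes: x right, y down, z forward; pixel columns grow to the right and rows downward; lengths in mm; the calibration is good to about 2 mm. A picture is of the moment at which its call begins: read the wrist's pose just before it. camera_model takes no time and is no camera call; for the wrist camera it gives the pose at the moment of the call.
A pose or a line that the arm cannot do raises env.Unreachable and nothing moves.
- order.finish_job(): hands the job in, once; it reports no verdict.
Readings, each from a call of its own:
- get_time(): time.
- get_joint_positions(): joint angles.
- get_dq(): joint speeds.
- get_tau(): joint torques, N m.
- get_position(): TCP position.
- get_tcp_rot(): TCP orientation.
- get_contact_force(): force on the tool from outside, world axes, zero at the start.
- get_wrist_torque(): the same for the moment, N m.
- get_finger_gap(): finger opening in mm.
Only numpy, scipy, OpenCV 4.12 (cv2) and the standard library are available. Lean on these libraries where they do the work, as an engineer would, in place of code of your own. Each camera call takes 0.05 s, during which the arm holds its last target.

## Working session

There is one attempt and no reset: what is moved stays moved. The work goes in short steps, each a Python script; the robot and the scene stay as the last script left them, time stands still between calls to the robot, and variables do not carry over. Pictures are saved under pics/ and viewed, and the job is handed in when it is done.

```bash
mkdir -p pics; cat > h.py <<'E'
import numpy as np, cv2
from rig import *
def snap(n):
    p,d=grab_frame(n); np.savez(f'pics/{n}.npz',p=p,d=d,E=camera_model(n)['extrinsics'])
    cv2.imwrite(f'pics/{n}0.png',cv2.resize(p[:,:,::-1],(784,588),interpolation=cv2.INTER_CUBIC)); return p,d
def world(n,d,u,v,E=None,z=None):
    c=camera_model(n); E=np.array(c['extrinsics'] if E is None else E)
    r=np.array([(u-c['cx'])/c['fx'],(v-c['cy'])/c['fy'],1.])
    if z is not None:
        R=E[:3,:3]@r; return E[:3,3]+R*(z-E[2,3])/R[2]
    return (E@np.append(r*d,1))[:3]
E
python3 - <<'E'
from h import *
snap('scene');snap('side');snap('wrist');print(get_time(),get_tcp_rot(),get_contact_force())
E
```

```text
0.15 [-3.14141698e+00  2.49111008e-05  2.30531231e-03] [ 0.32932169 -0.70676603 -0.04244886]
```

View pics/scene0.png

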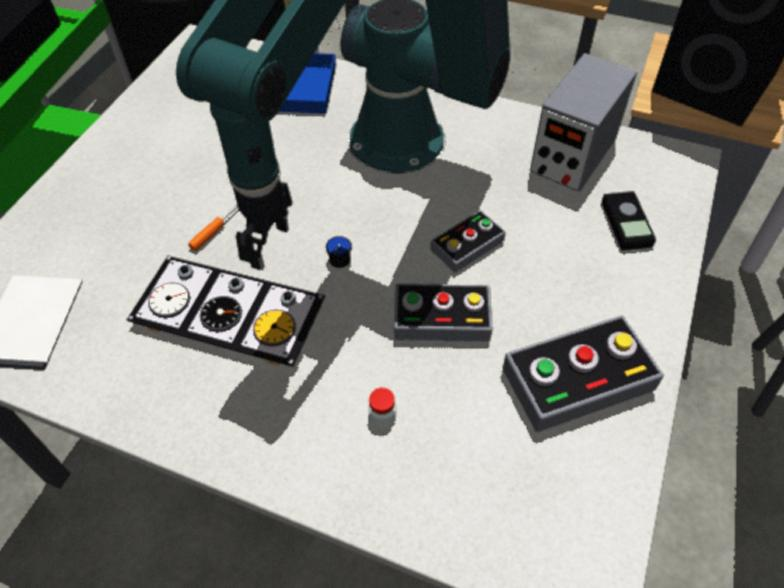

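View pics/side0.png

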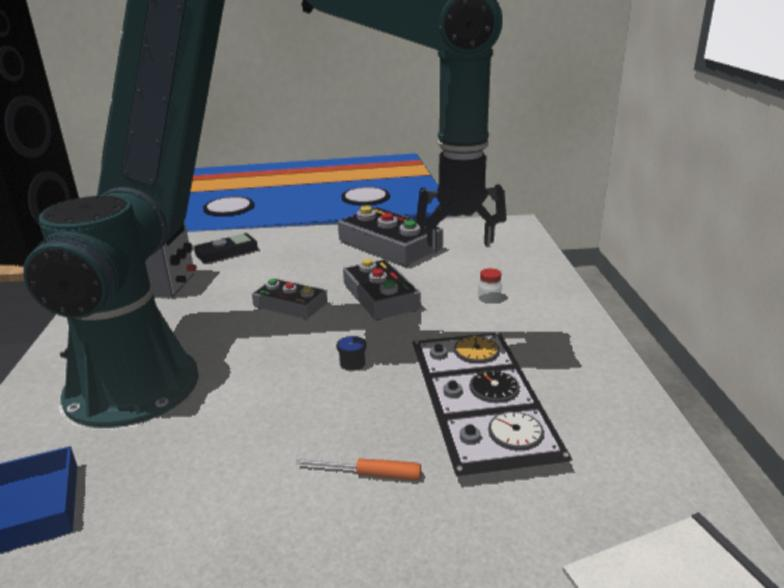

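View pics/wrist0.png

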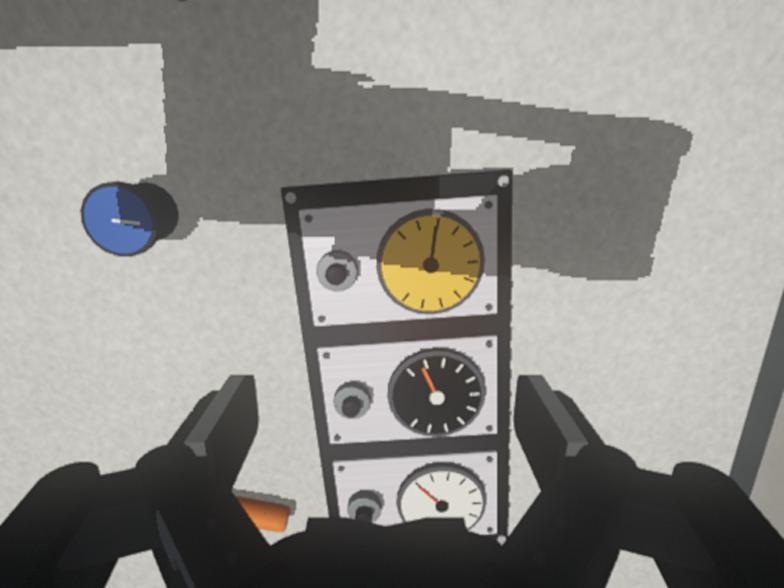

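Scene camera, pixels in the 784-wide picture: there are three candidate switch boxes, with green caps at (487,223) small, (412,300) middle and (545,368) large. The three gauges are white at (168,298), black at (221,314) and yellow at (274,327). The white one is the rev counter, with its button at (185,270). The blue-topped spare gauge at (339,245) is a lookalike. Button spacing and height will settle which box is meant.

```bash
python3 - <<'E'
from h import *
s=560/784
f=np.load('pics/scene.npz');d=f['d']
def P(t,u,v):
    x,y=u*s,v*s; D=np.median(d[int(y)-1:int(y)+2,int(x)-1:int(x)+2]); print(t,world('scene',D,x,y).round(1))
for t,u,v in [('sG',487,223),('sR',470,233),('sY',453,244),('mG',412,299),('mR',443,299),('mY',474,299),('LG',545,367),('LR',585,354),('LY',623,341),
 ('rev btn',185,270),('oil btn',236,284),('wat btn',288,297),('revdial',168,298),('wdial',274,327),('jar',381,398),('spare',339,243)]: P(t,u,v)
p=f['p']
def crop(n,x0,y0,x1,y1,k):
    q=np.load(f'pics/{n}.npz')['p'][y0:y1,x0:x1,::-1]; return cv2.resize(q,None,fx=k,fy=k,interpolation=cv2.INTER_CUBIC)
cv2.imwrite('pics/c1.png',np.hstack([crop('scene',270,190,370,260,4),crop('scene',350,220,480,310,4)[:280,:400]]))
cv2.imwrite('pics/c2.png',crop('scene',85,175,235,265,5))
cv2.imwrite('pics/c3.png',crop('scene',350,215,480,310,6))
E
```

```text
sG [233.8 303.9  54. ]
sR [273.4 278.7  53.2]
sY [315.3 254.9  53. ]
mG [493.5 230.   73. ]
mR [471.1 286.   72.4]
mY [449.5 342.   72.9]
LG [561.5 507.5  94.4]
LR [507.7 567.4  92.6]
LY [455.4 625.3  92.9]
rev btn [ 580.7 -234.9   52.5]
oil btn [ 573.9 -119.4   52. ]
wat btn [565.5  -5.8  53.6]
revdial [ 651.2 -233.    45.8]
wdial [634.9  -2.6  44.8]
jar [711.6 253.7  65.7]
spare [394.8  28.2  46.6]
```

View pics/c1.png

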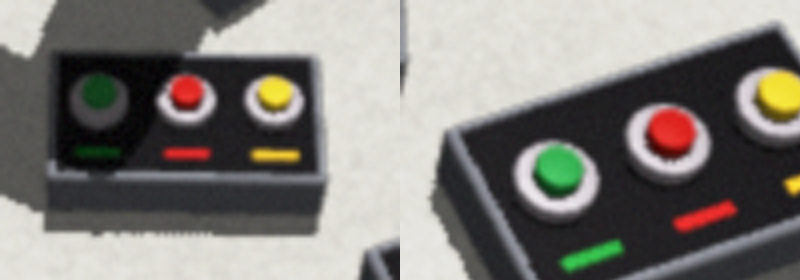

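View pics/c2.png

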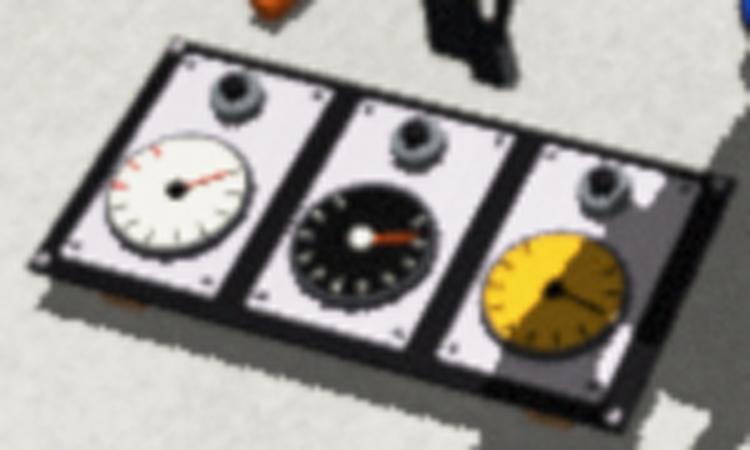

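View pics/c3.png

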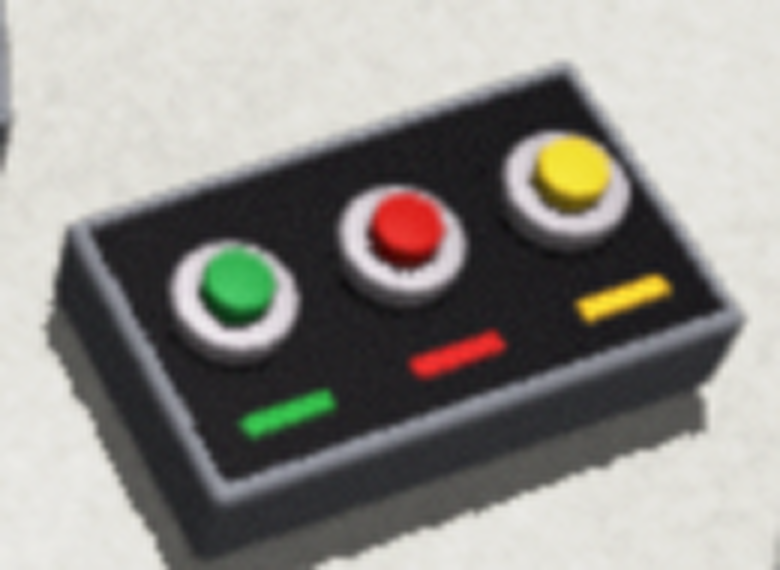

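The middle box is the one meant: its buttons are 60 mm apart with caps at about 72 mm, against 48 mm and about 83 mm spacing on the others. The cap is at about (294.5,213) in raw scene pixels. The rev counter is the white dial at y≈-234. I'll shut the fingers, go above the green cap and check with the wrist camera.

```bash
python3 - <<'E'
from h import *
g=world('scene',0,294.5,212.7,z=70);b=world('scene',0,132,192.6,z=56);r=world('scene',0,270+187/4,190+91/4,z=70);y=world('scene',0,270+275/4,190+92/4,z=70)
print(g,r,y,b, np.linalg.norm(g-r),np.linalg.norm(y-r))
env.move_gripper(0,20)
env.move_ptp([g[0],g[1],190],get_tcp_rot())
print(get_position(),get_tcp_rot(),get_time(),get_contact_force(),get_finger_gap())
p,d=snap('wrist');snap('scene')
E
```

```text
[488.46740674 228.83251358  70.        ] [466.4739301  285.40475876  70.        ] [445.41474224 341.43968238  70.        ] [ 582.16430168 -233.50228015   56.        ] 60.69705049695132 59.86152402142753
[489.5685376  228.29962824 190.37162075] [ 3.14133098e+00 -1.57156001e-04  2.13237836e-03] 1.925 [0.70539375 0.32396513 0.14433569] 0.01291362105118359
```

View pics/wrist0.png

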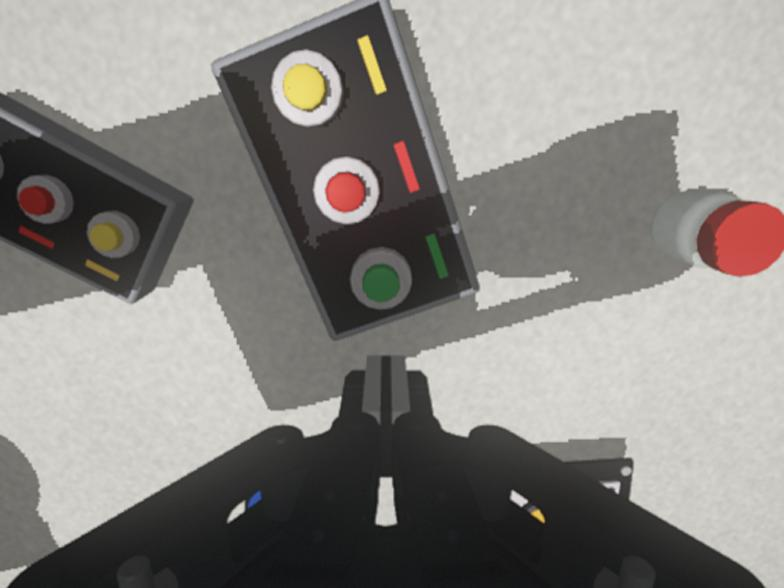

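View pics/scene0.png

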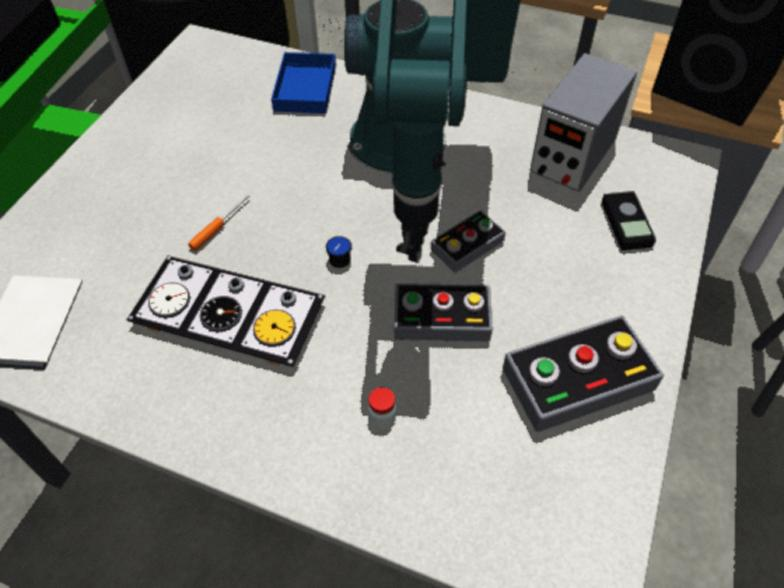

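The wrist picture shows the middle box with green at (381,284), red at (346,192) and yellow at (304,86). The fingertips are at (386,357). I'll measure green from this view and compare.

```bash
python3 - <<'E'
from h import *
s=560/784;f=np.load('pics/wrist.npz');d=f['d'];E=f['E']
for u,v in [(381,284),(346,192),(304,86)]:
    x,y=u*s,v*s;D=np.median(d[int(y)-1:int(y)+2,int(x)-1:int(x)+2])
    print(world('wrist',D,x,y,E).round(1),world('wrist',0,x,y,E,z=70).round(1))
q=f['p'][170:260,230:330,::-1];cv2.imwrite('pics/c4.png',cv2.resize(q,None,fx=6,fy=6,interpolation=cv2.INTER_CUBIC))
E
```

```text
[486.5 227.1  70.1] [486.5 227.1  70. ]
[466.6 282.9  70.3] [466.6 282.9  70. ]
[445.7 339.   70.4] [445.6 339.   70. ]
```

View pics/c4.png

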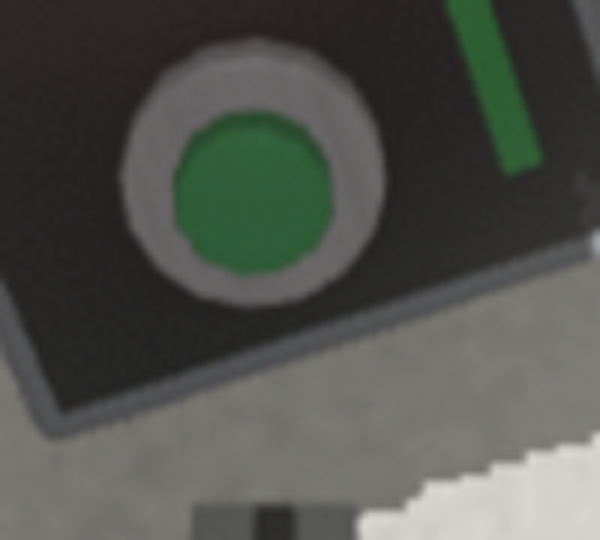

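Both cameras agree within 2.5 mm, so the target is about (487, 228) and the cap is at z=70. Pressing now.

```bash
python3 - <<'E'
from h import *
env.move_l([487,227.8,90],velocity=120)
env.move_l([487,227.8,77],velocity=40)
env.wait(.2);f0=get_contact_force();print(get_position(),f0)
print(env.move_l([487,227.8,61],velocity=8,max_force=8))
print(get_position(),get_contact_force()-f0)
env.wait(.4);print(get_position(),get_contact_force()-f0,get_time())
p,d=snap('side')
q=p[170:240,230:320,::-1];cv2.imwrite('pics/c5.png',cv2.resize(q,None,fx=7,fy=7,interpolation=cv2.INTER_CUBIC))
E
```

```text
[487.14513118 227.8492386   77.12451671] [0.27513708 0.3313998  0.20964527]
True
[486.9942409  227.80291156  64.04373654] [-1.2348346  -0.42914173  5.08360287]
[486.98851675 227.80247945  64.05706081] [-0.61062061 -0.99976569  6.41265155] 5.575
```

View pics/c5.png

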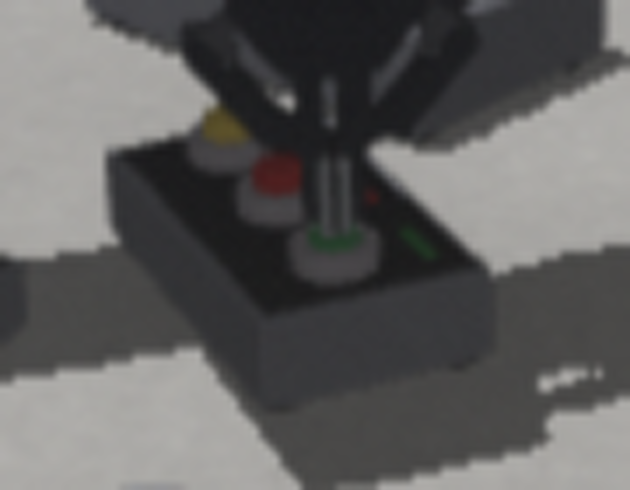

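The cap is down on the collar in the side crop: TCP at z=64.05 for 5.95 mm of travel, at about 6 N. Letting it up and going above the rev counter button.

```bash
python3 - <<'E'
from h import *
env.move_l([487,227.8,80],velocity=40)
env.wait(.3);print(get_contact_force())
env.move_l([487,227.8,180],velocity=150)
R=get_tcp_rot()
env.move_ptp([582,-233.5,170],R)
env.wait(.2);print(get_position(),get_tcp_rot(),get_time())
p,d=snap('wrist');snap('scene')
q=p[150:270,200:340,::-1];cv2.imwrite('pics/c6.png',cv2.resize(q,None,fx=5,fy=5,interpolation=cv2.INTER_CUBIC))
E
```

```text
[ 1.04168394 -0.21537146 -0.05421228]
[ 582.25666729 -232.38635544  170.13685478] [ 3.14096671e+00  2.52077512e-03 -3.27861759e-03] 9.2167
```

View pics/wrist0.png

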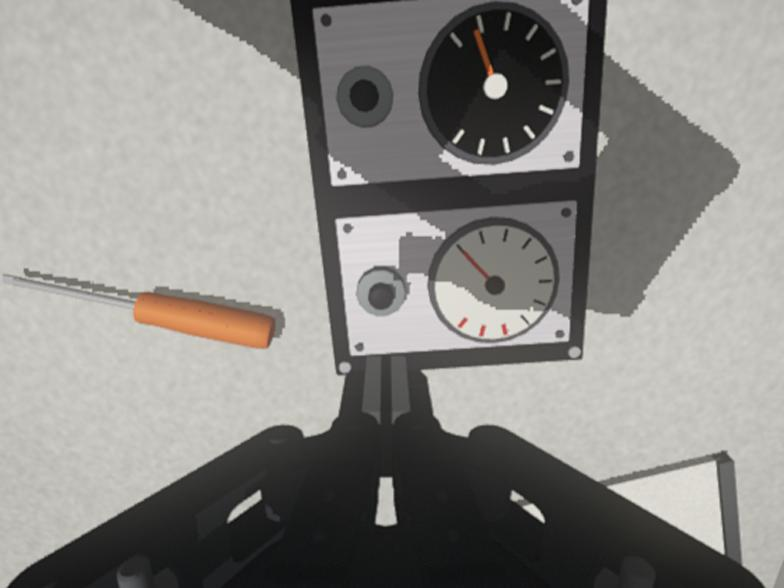

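View pics/c6.png

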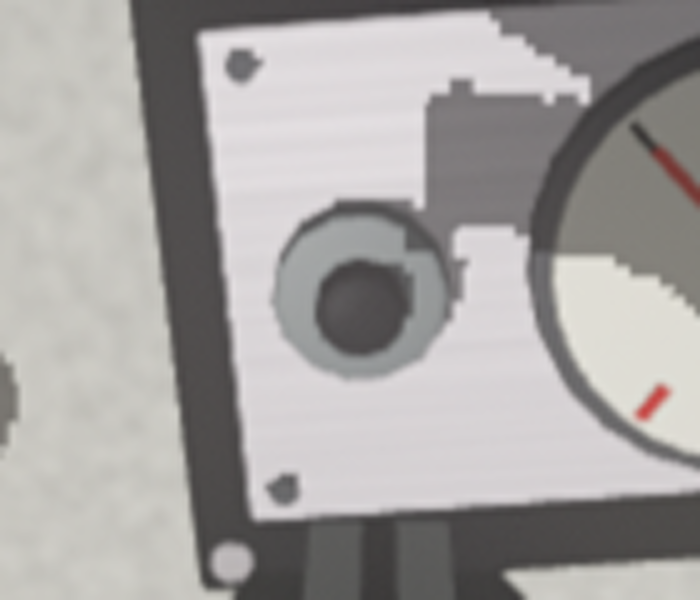

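View pics/scene0.png

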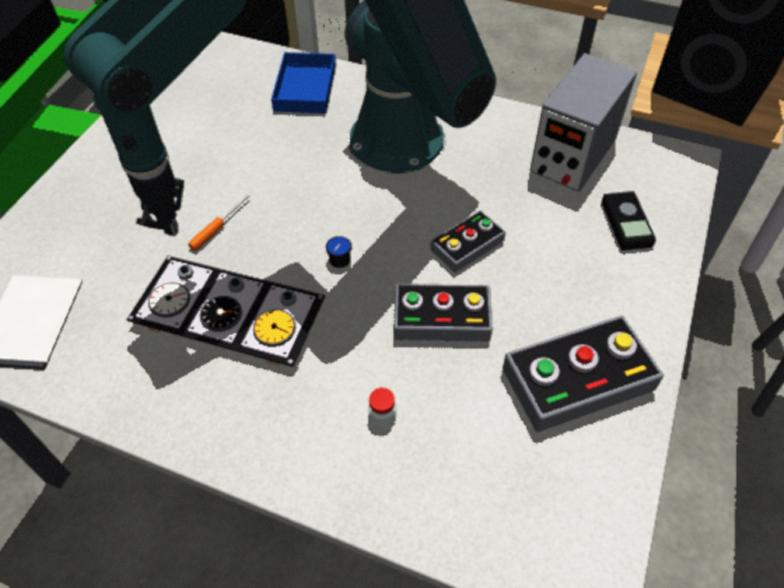

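The button of the white-dial gauge is at (381,295) in the wrist view. In the scene view the green cap is up and the box has not moved. I'll compute the position and press if both cameras agree.

```bash
python3 - <<'E'
from h import *
f=np.load('pics/wrist.npz');d=f['d'];E=f['E']
w=world('wrist',0,272.2,211,E,z=56);print(w,world('wrist',np.median(d[210:213,271:274]),272.2,211,E))
t=(w+np.array([582.2,-233.5,56]))/2
assert np.linalg.norm(w-t)<3
x,y=t[:2];print(t)
env.move_l([x,y,80],velocity=120)
env.move_l([x,y,63],velocity=40)
env.wait(.2);f0=get_contact_force();print(get_position(),f0)
print(env.move_l([x,y,47],velocity=8,max_force=8))
print(get_position(),get_contact_force()-f0)
env.wait(.3);print(get_position(),get_contact_force()-f0,get_time())
E
```

```text
[ 578.60509703 -238.88011993   56.        ] [ 578.61014267 -238.73424542   56.42593685]Traceback (most recent call last):
  File "<stdin>", line 5, in <module>
AssertionError
```

The two measurements differ by 6.5 mm. The arm may not have settled, or the scene pixel may be off, so I'll measure again.

```bash
python3 - <<'E'
from h import *
print(get_position(),get_dq().round(4) if hasattr(get_dq(),'round') else get_dq())
E0=np.array(camera_model('wrist')['extrinsics'])
p,d=snap('wrist');E1=np.array(camera_model('wrist')['extrinsics']);print(abs(E0-E1).max(),E0[:3,3],np.load('pics/wrist.npz')['E'][:3,3])
print('old->', world('wrist',0,272.2,211,E0,z=56))
f=np.load('pics/scene.npz');
print('wrist dial',world('wrist',0,495/1.4,285/1.4,E0,z=44),'oil',world('wrist',0,364/1.4,96/1.4,E0,z=56))
for t,u,v,z in [('rev',185,269.6,56),('oil',236,283,56),('wat',288,296,56),('dial',168,298.5,44)]: print(t,world('scene',0,u/1.4,v/1.4,z=z))
q=p[150:270,200:340,::-1];cv2.imwrite('pics/c7.png',cv2.resize(q,None,fx=5,fy=5,interpolation=cv2.INTER_CUBIC))
q=f['p'][175:235,95:175,::-1];cv2.imwrite('pics/c8.png',cv2.resize(q,None,fx=9,fy=9,interpolation=cv2.INTER_CUBIC))
E
```

```text
[ 582.19380738 -232.7425346   170.09713063] [-0.006   0.0037 -0.0015 -0.0008  0.0007  0.0002]
0.16996430492588388 [ 581.63280237 -151.12839562  312.73935888] [ 581.61530334 -151.29835992  312.7216112 ]
old-> [ 578.57139079 -239.06661582   56.        ]
wrist dial [ 650.2835701  -236.19918164   44.        ] oil [ 569.85975057 -127.49853509   56.        ]
rev [ 581.92382621 -233.17380623   56.        ]
oil [ 574.05321422 -118.43518292   56.        ]
wat [564.81724313  -5.84740048  56.        ]
dial [ 651.27927369 -233.47648963   44.        ]
```

View pics/c7.png

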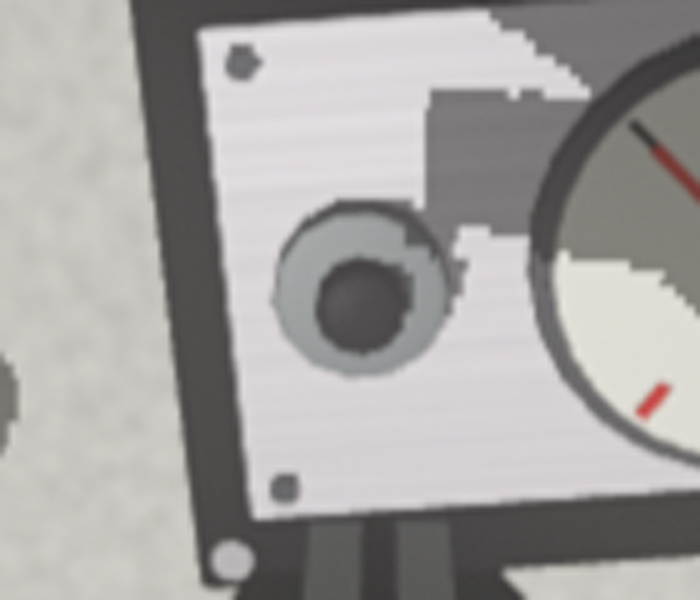

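View pics/c8.png

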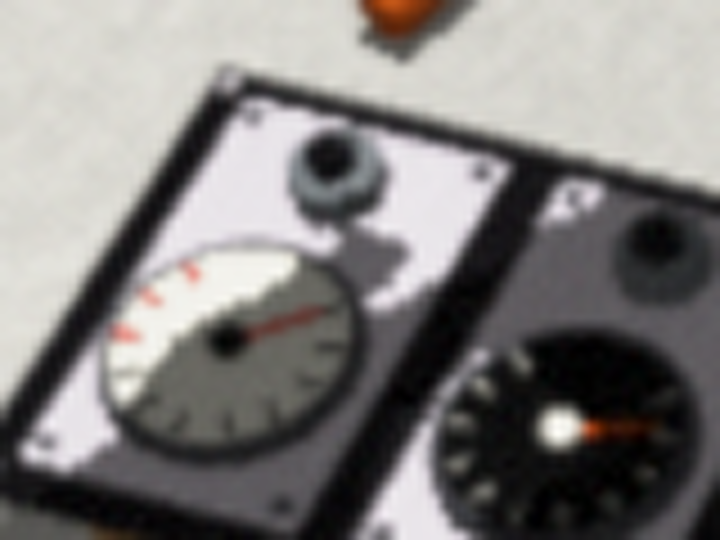

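```bash
python3 - <<'E'
from h import *
def proj(n,P):
    c=camera_model(n);q=np.linalg.inv(np.array(c['extrinsics']))@np.append(P,1);return np.array([c['fx']*q[0]/q[2]+c['cx'],c['fy']*q[1]/q[2]+c['cy']])
print('tcp wrist px784',proj('wrist',get_position())*1.4)
snap('side');p,_=grab_frame('side')
for n in [('scene'),('side')]:
  print(n,'tcp',proj(n,get_position()), [proj(n,np.array(P)) for P in ([580,-236,56],[582,-233,56],[578.6,-239,56])])
print('side rev',world('side',0,470/1.4,430/1.4,z=56),'oil',world('side',0,453/1.4,385/1.4,z=56))
q=p[285:345,300:400,::-1];cv2.imwrite('pics/c9.png',cv2.resize(q,None,fx=8,fy=8,interpolation=cv2.INTER_CUBIC))
q=np.load('pics/scene.npz')['p'][120:180,80:150,::-1];cv2.imwrite('pics/c10.png',cv2.resize(q,None,fx=9,fy=9,interpolation=cv2.INTER_CUBIC))
E
```

```text
tcp wrist px784 [387.58870718 381.51302772]
scene tcp [122.14956477 166.35944159] [array([131.65098576, 191.80064226]), array([132.18091863, 192.60815084]), array([131.01169057, 191.14734882])]
side tcp [338.67072475 256.77307648] [array([336.1757569 , 302.47384836]), array([336.85483232, 301.49561575]), array([335.77394701, 303.43833554])]
side rev [ 576.36984794 -250.68819608   56.        ] oil [ 568.53319964 -136.79412045   56.        ]
```

View pics/c9.png

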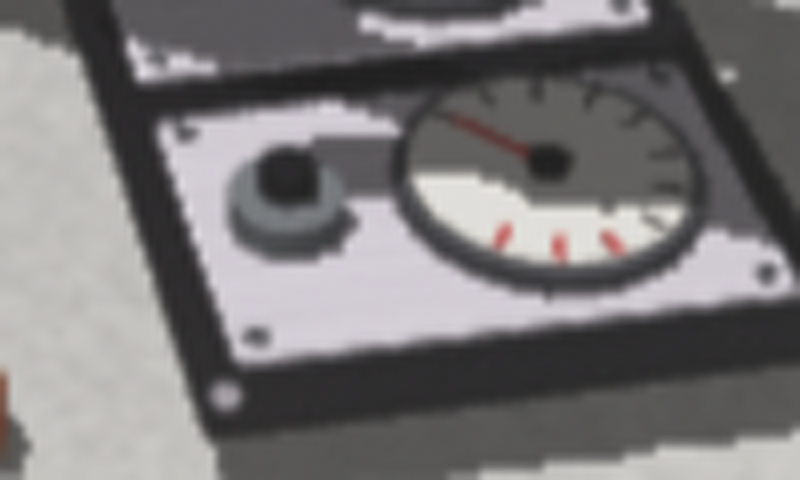

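View pics/c10.png

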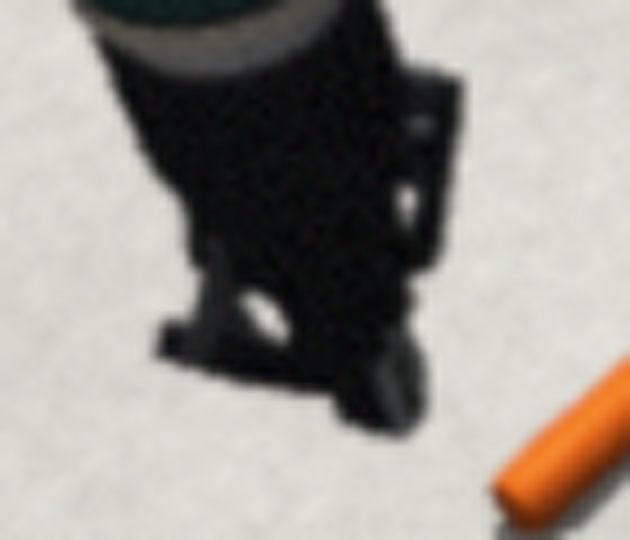

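View pics/side0.png

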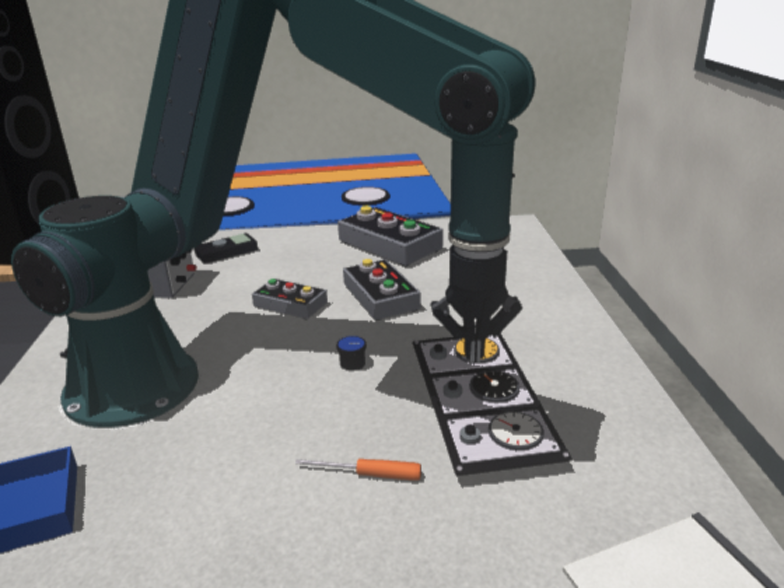

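Cap in the scene crop at raw (131.7,192.0), which gives about (580.5,-235.5). In the side crop it is at (336,305), which puts y below -239. The wrist gives -239. I'll take a compromise, hover 12 mm above and check alignment by the wrist and side views at close range.

```bash
python3 - <<'E'
from h import *
env.move_l([579.3,-237.8,68],velocity=100)
env.wait(.3);print(get_position(),get_time())
p,d=grab_frame('wrist');q,_=grab_frame('side')
a=p[180:300,200:360,::-1];cv2.imwrite('pics/c11.png',cv2.resize(a,None,fx=5,fy=5,interpolation=cv2.INTER_CUBIC))
a=q[260:340,290:400,::-1];cv2.imwrite('pics/c12.png',cv2.resize(a,None,fx=7,fy=7,interpolation=cv2.INTER_CUBIC))
E
```

```text
[ 579.51527875 -237.89603442   68.43527365] 10.9417
```

View pics/c11.png

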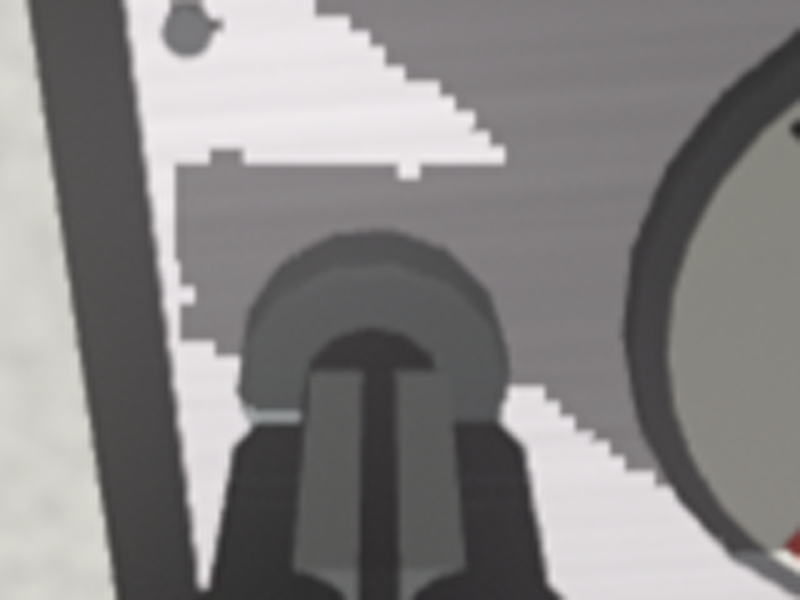

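View pics/c12.png

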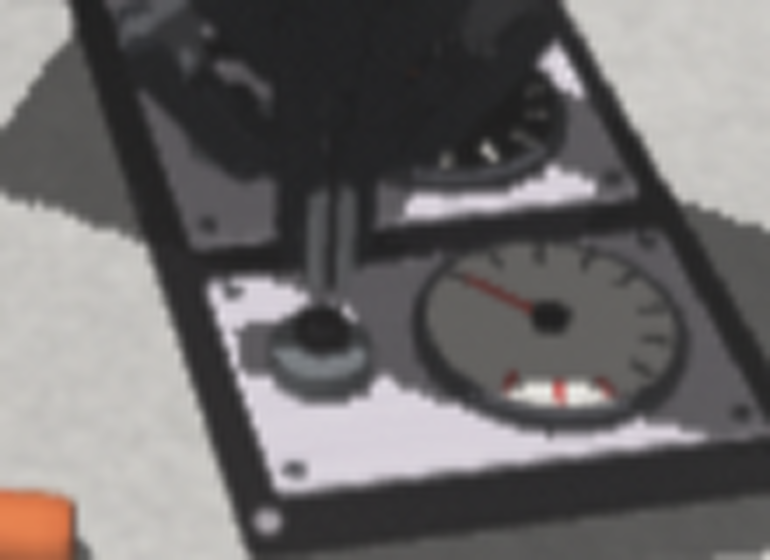

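The tips are centred over the cap in x. Projecting down 12 mm, they are about 2 mm off in y, well inside the 22 mm pads, and the dial edge is far clear. Pressing.

```bash
python3 - <<'E'
from h import *
x,y=579.,-236.5
env.move_l([x,y,62.5],velocity=30)
env.wait(.2);f0=get_contact_force();print(get_position(),f0)
print(env.move_l([x,y,47],velocity=8,max_force=8))
print(get_position(),get_contact_force()-f0)
env.wait(.3);print(get_position(),get_contact_force()-f0,get_time())
q,_=grab_frame('side')
a=q[260:340,290:400,::-1];cv2.imwrite('pics/c13.png',cv2.resize(a,None,fx=7,fy=7,interpolation=cv2.INTER_CUBIC))
E
```

```text
[ 579.0295893  -236.54821266   62.52107344] [-0.68705739  0.13503821 -0.42726227]
True
[ 579.03913446 -236.50932457   50.08956656] [0.62218688 0.41975173 5.87409608]
[ 578.99572899 -236.50086123   50.05870316] [-0.7681729   0.60529004  6.36330718] 13.325
```

View pics/c13.png

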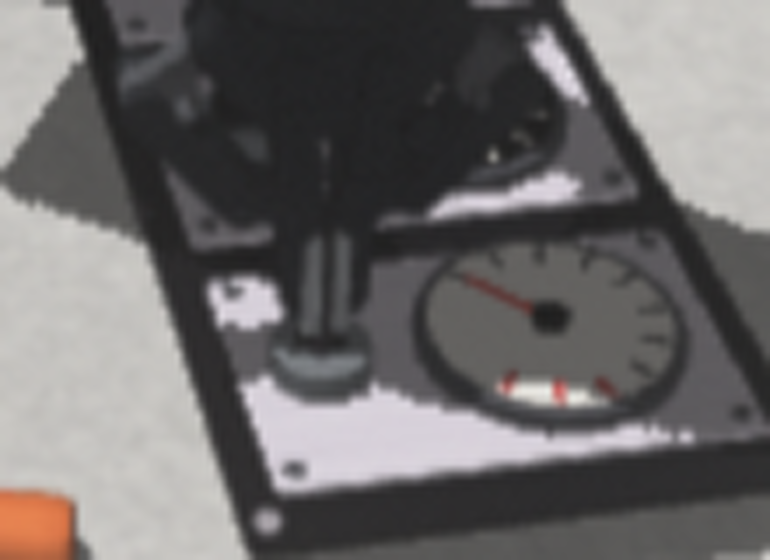

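The cap is right down: z=50.06 for 5.94 mm of travel, at about 6.4 N. I'll hold, withdraw and check.

```bash
python3 - <<'E'
from h import *
env.wait(1.0);print(get_position(),get_contact_force())
env.move_l([579,-236.5,70],velocity=40)
env.move_l([579,-236.5,190],velocity=150)
env.wait(.5);print(get_contact_force(),get_time())
snap('scene')
E
```

```text
[ 579.02314043 -236.47870514   50.07510294] [-0.91940752 -0.06767605  6.28372327]
[-0.44913711 -0.35232063 -0.31088612] 16.4833
```

View pics/scene0.png

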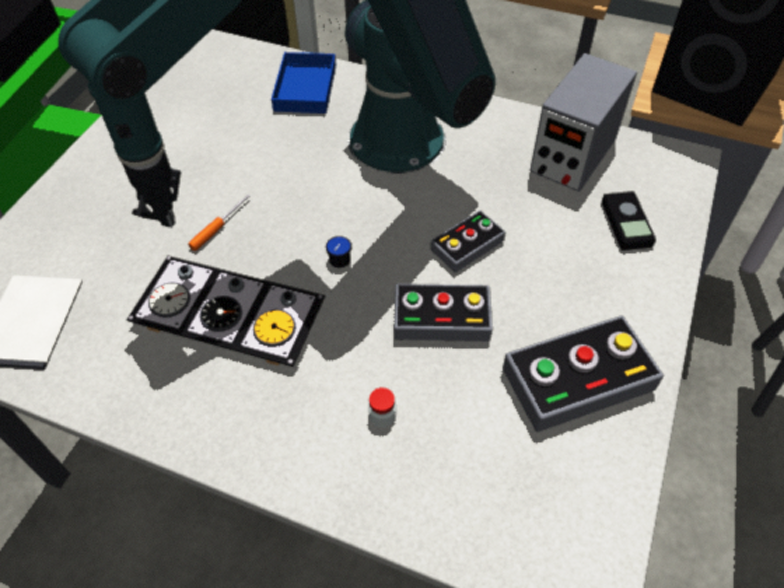

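The box (green cap at (412,299)), jar, spare gauge and screwdriver are where they were at the start. Both caps look up and the arm is clear.

```bash
python3 -c "
from rig import *
order.finish_job()"
```

```text
the job is handed in; nothing more can be done
```

I pressed both buttons in the order asked and handed the job in at about 16.5 s of the 45 s allowed. No verdict is reported, so what follows is from my own checks.

- **Green button:** I used the middle-sized box, the only one with buttons 60 mm apart and caps at 70 mm. The fingertips went down to z = 64.05 mm, about 5.95 mm of travel, at roughly 6 N, and the button was then let up.
- **Rev counter button:** I pressed the button of the white-dial gauge to z = 50.06 mm, about 5.94 mm of travel, at roughly 6.3 N. I held it for over 1.3 s and withdrew to z = 190 mm.
- **Last checks:** The final scene picture shows the box, jar, spare gauge and screwdriver unmoved and both caps up. The tool force is back to about zero.
- **Disagreement:** The cameras disagreed by several millimetres on the rev counter button. The scene camera gave y ≈ -234, the wrist camera -239 and the side camera about -243. I settled it with a close hover and pressed at y = -236.5, and the travel and force confirmed the cap was hit.

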